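# Raise the flask stand one hole and fit its table

## Task

The telescoping flask stand is set one hole too low: press its spring snap button in flush, slide the outer tube up and let the button click out fully in the very next hole, without forcing the tube against the button. Then fit the round table on top of the tube: hub down over the centring spigot, fully home and level. Let go of everything and leave the glass beaker standing where it is.

Things in the scene. Friction and masses are not known exactly. Their poses are not given: they have to be found in the camera images.
- stand: Heavy flask stand, fixed to the worktop: round grey cast foot 116 mm across, from which a square steel post rises inside a square aluminium tube (the sleeve) 30 mm wide. Origin: centre of the foot's underside. z up along the post; x horizontal from the tube's button side to its back, so the button stands out on the -x side. Foot and neck end 36 mm above the worktop.
- button_face (a point): Fixed point of the stand, 145 mm above the worktop, 15 mm on the -x side of the post's axis: where the button's axis meets the sleeve's outer face. Axes as the stand. The button is a domed steel pin 10 mm across in the inner post, poking out through a hole of the sleeve, its nose 5.5 mm proud of this face. 36 mm of tube and spigot stand above it at the start, none wider than the sleeve.
- snap_button (a joint): Button travel inward, m: 0 out (locks the tube), 0.0055 flush with the tube's face, 0.008 ducked under the 2.5 mm wall. Spring 4 N at 0, 6.5 N at flush. Pressed flush (e.g. pinched between pads on button and back face), the hole's rounded rim ducks it fully as the tube is slid with 10 to 20 N; it then stays under the wall and springs out in the next hole, unless a finger covers that.
- sleeve (a joint): Height of the outer tube, m: about 0 at the start (button in the top one of three 11.5 mm holes, spaced evenly, somewhere from 25 to 45 mm: stop by feel); one hole up is 0.025 to 0.045, two 0.050 to 0.090; 0.7 mm play in a hole. It cannot twist, weighs 0.25 kg, drags with 4 N and stays where it is left. It reaches 128 mm down from its shoulder; top hole 24 mm below the shoulder.
- spigot_seat (a point): Centre of the sleeve's flat square top shoulder, 30 mm wide, on the post's axis; it moves with the sleeve: 169 mm above the worktop at the start, 25 to 45 mm higher when one hole up. Axes as the stand. On it stands a round steel centring spigot 18 mm in diameter and 12 mm high, tapered over its last 3.5 mm.
- table: Loose round aluminium table, 0.11 to 0.18 kg: plate 65 mm across, 12 mm thick (16 to 28 mm above the origin), black rubber inlay on top; hub below it 38 mm across, 16 mm high, with a blind round socket in its underside 20.4 mm wide, 14 mm deep. Origin: centre of the hub's underside, which rests on the sleeve's shoulder when home. z up. At the start it lies hub down on the worktop.
- beaker_250: Empty glass beaker, 72 mm across, 95 mm high, a loose bystander on the worktop to the left or right of the stand (the table is on the other side). Origin: centre of its underside, z up.
Mind the look-alikes: they are no part of the job. Several things have the shape of the table; the one meant has the colours described above.

How it is judged (in metres and radians):
On the way:
1. the outer tube is one hole up and the button has clicked out in that hole (value of joint sleeve between 0.02 and 0.05 m and value of joint snap_button below 0.0015 m), for 0.2 s.
At the end, for the whole second after the job is handed in: Tube one hole up (raised by 20 to 50 mm) with the button out in that hole (pressed in by less than 1.5 mm); table on the spigot, hub on the shoulder within 2 mm in height and 3 mm sideways, level within 0.04 rad, at rest; nothing held (all of step 1 and horizontal distance between table and spigot_seat below 0.003 m and z of table in the frame of spigot_seat between -0.002 and 0.002 m and angle between table's own z axis and vertical below 0.04 rad and linear speed of table below 0.01 m/s); the robot touches nothing.
It fails at once if the tube is forced: more than 35 N between the tube and the snap button (contact force between snap_button and sleeve above 35 N).
It fails at once if the beaker is shoved more than 30 mm or tipped over (distance of beaker_250 from where it was at the start of the episode above 0.03 m or angle between beaker_250's own z axis and vertical above 0.3 rad).
It also fails if it takes over 51 s, if anything falls off the work surface, if the arm or the gripper's body presses on something with over 40 N, if the wrist force passes 120 N, or if a joint passes its speed limit or range.

## Robot

A 6-joint arm with a two-finger parallel gripper is mounted at the origin on a cart in front of the work surface, level with it; the furniture and walls round the work are solid. World frame = base frame: x ahead of the robot, y to its left, z up, the work surface at z = 0. Lengths are in mm, angles in degrees, forces in N, time in s.
With the tool pointing down it reaches from about 275 to 975 mm from the base axis. Payload 8.4 kg.
Tool frame: the origin (TCP) lies midway between the tips of the shut fingers; the grasp point (between the pads) lies 19 mm behind it; z points along the fingers, y is the direction in which the jaws open and shut (so a half turn about z gives the same grasp; the last joint's range is limited). The gripper opens to 92 mm and grips with 3 to 60 N. Pads are 20 mm wide; open, the fingers measure 128 mm over their backs; the gripper's body (75 mm by 189 mm) begins 69 mm behind the grasp point.
Start: joints at [74.175, 20.225, 93.587, -0, 66.188, -0.138], TCP at [168.993, 601.722, 214.583] pointing down, gripper open.
Joint ranges: [-150.9, 150.9], [-52.94, 120.26], [3.33, 152.33], [-74.26, 254.26], [0, 154.13], [-172.89, 172.89]. Speed limits (degrees/s): [127.2, 127.2, 159.86, 180, 180, 180].

## Interface

Orientations are given as a 3x3 rotation matrix whose columns are the frame's x, y, z axes.
In Python, from workcell import env gives the robot as it stands.
- The arm moves only by the tool step_arm, never from a script. Its argument "increments" is a list that holds one entry, the list of rows, each a list of 4 numbers: the shift along the world's x, y, z each as a share of 6 cm, from -1 to 1, then the turn about the world's z as a share of pi rad, from -1 to 1. A call has exactly 5 rows; each row shifts and turns the pose as measured when the row begins; what a row does not reach is not made up. A row lasts 1/8 s, in which the tool goes at most 62.5 mm and 10.7 degrees, less where a joint would pass 70% of its speed; a pose out of reach is approached as far as the arm can. A call with a number of a shift or a turn outside -1 to 1 is refused whole. A call with a gripper value outside its range is refused whole. "jaw" is the gripper's target within -1 to 1 (shut at 1, half-way at 0, fully open at -1), set as the call begins (left out, the last holds). The fingers move at their own pace and stop on an object; "squeeze" is the grip in N (left out, the last holds). Time passes only in rows, so rows that do not move let the fingers close, or fill a call up. It gives the time, the measured TCP pose, the force and the opening at its end, in the units of the state.
- env.observe(): the state, without advancing time (a new reading comes with each control period).
- env.grab_frame(name): name is "side" or "top"; returns a dict with "img" (384x512x3 uint8, red, green, blue), "z_map" (384x512 float32, mm along the optical axis (not along the pixel's ray), 0 where there is no reading), "mtx" (3x3 intrinsics, pixels), "R" (3x3) and "t" (3): a world point X has camera coordinates R X + t. Camera axes: x right, y down, z forward; pixel columns grow to the right and rows downward; lengths in mm; the calibration is good to about 2 mm. A picture is of the moment at which its call begins.
- env.finish_job(): hands the job in, once; it reports no verdict.
The state is a dict: "t": time; "joint_positions": joint angles; "joint_vel": joint speeds; "tau": joint torques, N m; "eef_pos": TCP position; "orientation": TCP orientation; "ft_force": force on the tool from outside, world axes, zero at the start; "ft_torque": the same for the moment, N m; "gripper_width": finger opening in mm.
Only numpy, scipy, OpenCV 4.12 (cv2) and the standard library are available. Lean on these libraries where they do the work, as an engineer would, in place of code of your own. Each camera call takes 0.05 s, during which the arm holds its last target.

## Working session

There is one attempt and no reset: what is moved stays moved. The work goes in short steps, Python scripts to look and compute and a tool call to move; the robot and the scene stay as the last step left them, time stands still between calls to the robot, and variables do not carry over. Pictures are saved under pics/ and viewed, and the job is handed in when it is done.

Besides the shell and the picture viewer there is one more tool, called after "Emit:" as name(argument=value, ...) on one line, values as JSON. step_arm: Moves the arm, as the interface text tells. Shift numbers are shares of 6 cm and turn numbers shares of pi rad, none past 1 either way. Its arguments: {"type":"object","properties":{"increments":{"type":"array"},"jaw":{"type":"number"},"squeeze":{"type":"number"}},"required":["increments"]}

```bash
ls; mkdir -p pics
cat > h.py <<'E'
import numpy as np, cv2
from workcell import env
def grab(n):
    f=env.grab_frame(n); np.savez('f_%s.npz'%n,**f); return f
def px2w(f,u,v,z=None):
    d=f['z_map'][int(round(v)),int(round(u))] if z is None else z
    K=f['mtx']; c=np.array([(u-K[0,2])/K[0,0]*d,(v-K[1,2])/K[1,1]*d,d])
    return f['R'].T@(c-f['t'])
def proj(f,X):
    c=f['R']@np.array(X,float)+f['t']; p=f['mtx']@c; return p[:2]/p[2]
def cloud(f):
    v,u=np.mgrid[:384,:512]; d=f['z_map']; K=f['mtx']
    c=np.stack([(u-K[0,2])/K[0,0]*d,(v-K[1,2])/K[1,1]*d,d],-1)
    return (c-f['t'])@f['R']
def crop(f,u0,v0,u1,v1,s,name):
    cv2.imwrite('pics/'+name,cv2.resize(f['img'][v0:v1,u0:u1,::-1],None,fx=s,fy=s,interpolation=cv2.INTER_CUBIC))
def ld(n): return dict(np.load('f_%s.npz'%n))
E
python3 - <<'E'
from h import *
s=env.observe(); print({k:np.round(v,3).tolist() for k,v in s.items()})
for n in ('side','top'):
    f=grab(n); cv2.imwrite('pics/a_%s.png'%n,f['img'][...,::-1]); print(n,f['mtx'].tolist(),np.round(f['R'],3).tolist(),f['t'])
E
```

```text
pics
{'t': 0.0, 'joint_positions': [74.176, 20.263, 93.628, 0.0, 66.188, -0.139], 'joint_vel': [-0.013, -0.013, -0.045, -0.078, 0.002, 0.054], 'tau': [0.003, -59.384, -33.421, 0.07, 0.023, -0.0], 'eef_pos': [168.851, 601.249, 213.867], 'orientation': [[-0.963, 0.27, -0.0], [0.27, 0.963, -0.001], [0.0, -0.001, -1.0]], 'ft_force': [1.129, 0.335, 0.373], 'ft_torque': [-0.027, 0.012, -0.004], 'gripper_width': 92.036}
side [[412.51631200973105, 0.0, 257.7736489404205], [0.0, 412.51631200973105, 189.89247209462087], [0.0, 0.0, 1.0]] [[0.973, -0.232, 0.001], [-0.102, -0.429, -0.897], [0.208, 0.873, -0.441]] [-498.94566905  194.22366708  860.11525881]
top [[459.30168604227896, 0.0, 256.7130522344984], [0.0, 459.30168604227896, 188.00602073899606], [0.0, 0.0, 1.0]] [[-0.015, -1.0, -0.02], [-0.997, 0.016, -0.07], [0.07, 0.019, -0.997]] [  51.50065757  517.35269357 1171.50219743]
```

View pics/a_side.png

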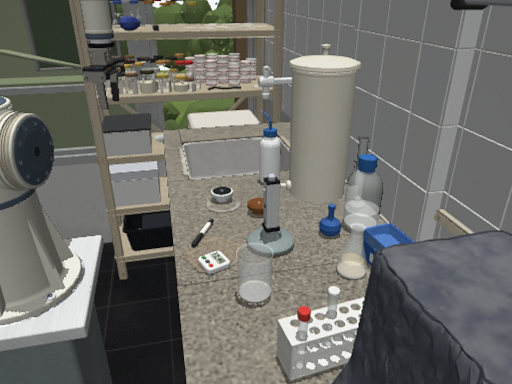

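View pics/a_top.png

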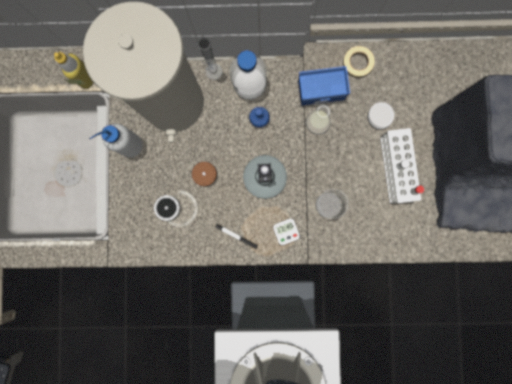

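Run:
```python
from h import *
f=ld('side'); crop(f,180,160,320,310,5,'b_side.png')
g=ld('top'); crop(g,140,140,360,260,3.6,'b_top.png')
P=cloud(g)
for n,(u,v) in dict(stand=(265,168),foot=(253,190),table=(167,208),brown=(204,173),beaker=(329,206),timer=(287,232)).items(): print(n,np.round(P[v,u],1))
```

```text
stand [551.1  21.1 182.7]
foot [513.   53.2  19.3]
table [469.5 274.1  32.1]
brown [558.4 178.9  28.4]
beaker [ 469.1 -144.1    3.6]
timer [403.4 -32.8  15.8]
```

View pics/b_side.png

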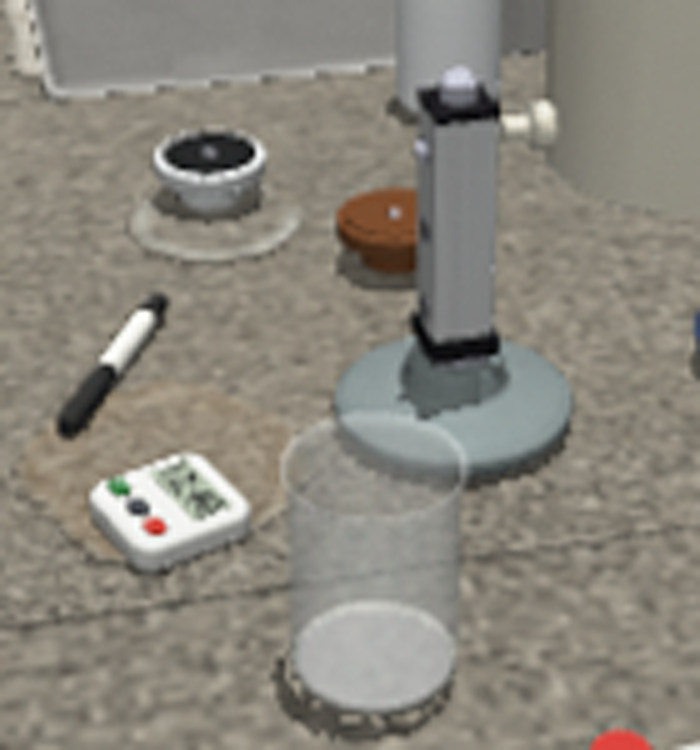

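View pics/b_top.png

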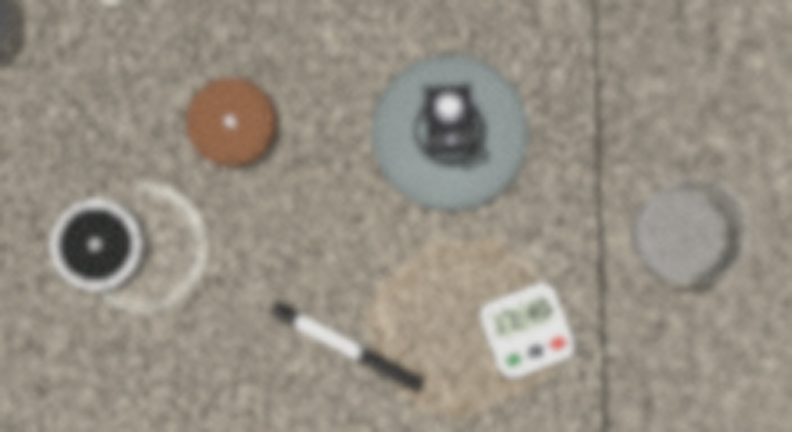

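Run:
```python
from h import *
f=ld('side'); P=cloud(f)
# tube region
m=(P[...,2]>65)&(P[...,2]<165)&(abs(P[...,0]-545)<50)&(abs(P[...,1]-20)<40)
Q=P[m]; print(len(Q),Q.min(0),Q.max(0))
# rank by z slice
for z in range(70,165,12):
    q=Q[abs(Q[:,2]-z)<4]; print(z,[tuple(np.round(a[:2],1)) for a in q[np.argsort(q[:,0])]][:24:2])
g=ld('top'); G=cloud(g)
for z0,z1,n in((160,173,'shoulder'),(178,186,'spig')):
    m=(G[...,2]>z0)&(G[...,2]<z1)&(abs(G[...,0]-550)<40)&(abs(G[...,1]-20)<40)
    q=G[m]; v,u=np.nonzero(m); print(n,len(q),q.mean(0),q.min(0),q.max(0),u.min(),u.max(),v.min(),v.max())
# foot circle
m=(G[...,2]>10)&(G[...,2]<30)&(abs(G[...,0]-545)<75)&(abs(G[...,1]-20)<75); q=G[m]; print('foot',len(q),q.min(0),q.max(0))
# table
for nm,A in(('top',G),('side',P)):
    m=(A[...,2]>22)&(A[...,2]<40)&(abs(A[...,0]-470)<50)&(abs(A[...,1]-273)<50); q=A[m]; c,r=cv2.minEnclosingCircle(q[:,:2].astype(np.float32)); print('table',nm,len(q),np.median(q,0),q.min(0),q.max(0),c,r)
crop(f,245,165,300,245,9,'c_side.png'); crop(g,240,150,295,205,10,'c_top.png')
```

```text
629 [529.5335695    4.31147776  65.24439893] [563.88525868  35.98543432 164.79542423]
70 [(np.float64(532.9), np.float64(31.5)), (np.float64(533.4), np.float64(33.2)), (np.float64(533.5), np.float64(24.2)), (np.float64(534.1), np.float64(16.9)), (np.float64(534.3), np.float64(8.4)), (np.float64(534.7), np.float64(9.9)), (np.float64(536.3), np.float64(7.1)), (np.float64(537.1), np.float64(10.2)), (np.float64(538.9), np.float64(7.9)), (np.float64(539.2), np.float64(9.3)), (np.float64(541.9), np.float64(10.1)), (np.float64(544.2), np.float64(10.0))]
82 [(np.float64(533.1), np.float64(22.9)), (np.float64(533.3), np.float64(23.4)), (np.float64(533.5), np.float64(33.9)), (np.float64(533.9), np.float64(16.8)), (np.float64(534.2), np.float64(8.5)), (np.float64(534.8), np.float64(10.8)), (np.float64(535.9), np.float64(5.8)), (np.float64(538.4), np.float64(6.4)), (np.float64(540.9), np.float64(6.9)), (np.float64(542.6), np.float64(4.8)), (np.float64(543.1), np.float64(6.4)), (np.float64(546.2), np.float64(9.1))]
94 [(np.float64(532.8), np.float64(31.4)), (np.float64(533.3), np.float64(33.6)), 
[... 2795 characters left out ...]
807683 160.87205326] [562.29474663  37.30452818 172.06677071] 258 271 164 177
spig 33 [548.1316613   23.55216203 180.6925857 ] [540.25967423  16.71183921 178.14441086] [556.14280323  30.12551824 185.7007875 ] 261 267 166 173
foot 1162 [491.82188159 -33.23563063  10.00941118] [602.50712211  79.1283906   29.82363316]
table top 490 [469.54850215 277.55584438  28.03152979] [438.73206801 246.5093771   22.39401635] [500.762454   309.42516363  36.22133848] (469.9698486328125, 277.76202392578125) 32.7756233215332
table side 224 [469.4981932  266.85514433  30.27421302] [439.04811714 243.59524619  22.07961317] [502.44285618 309.77378283  33.97935533] (471.40509033203125, 276.4453125) 35.11147689819336
```

View pics/c_side.png

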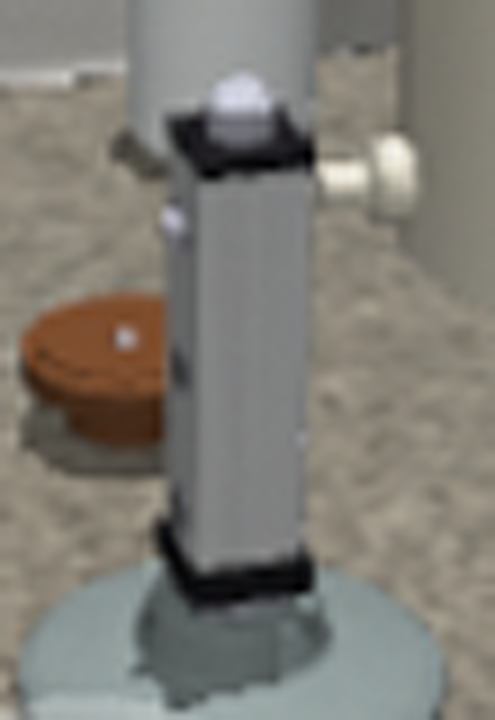

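View pics/c_top.png

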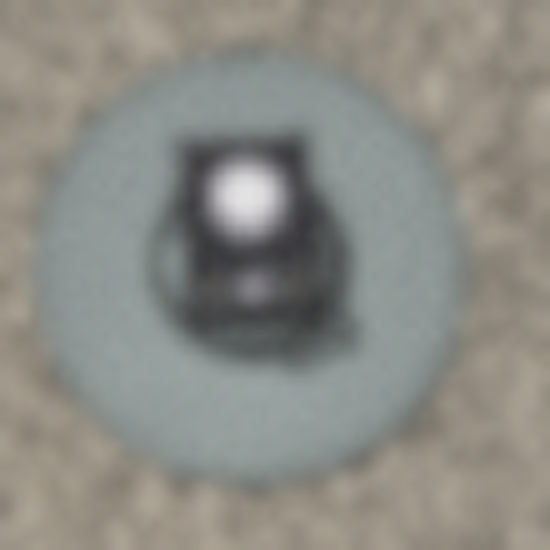

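Run:
```python
from h import *
from scipy.optimize import least_squares
f=ld('side'); P=cloud(f)
m=(P[...,2]>65)&(P[...,2]<162)&(abs(P[...,0]-545)<50)&(abs(P[...,1]-20)<40)
Q=P[m]; Q=Q[(abs(Q[:,2]-145)>9)]
def res(p):
    cx,cy,a=p; d=Q[:,:2]-[cx,cy]; c,s=np.cos(a),np.sin(a)
    x=d[:,0]*c+d[:,1]*s; y=-d[:,0]*s+d[:,1]*c
    return np.maximum(abs(x),abs(y))-15
r=least_squares(res,[548,22,0],loss='soft_l1'); print(r.x[:2],np.degrees(r.x[2]),np.std(r.fun))
g=ld('top')
print('button px pred side',proj(f,[r.x[0]-20,r.x[1],145]),'spigot top',proj(f,[*r.x[:2],181]),proj(g,[*r.x[:2],181]))
print('shoulder corners top:')
c,s=np.cos(r.x[2]),np.sin(r.x[2])
for a,b in((-15,-15),(-15,15),(15,15),(15,-15)): print(proj(g,[r.x[0]+a*c-b*s,r.x[1]+a*s+b*c,169]),proj(f,[r.x[0]+a*c-b*s,r.x[1]+a*s+b*c,169]))
```

```text
[548.6636717   23.23733444] 3.2669505627684043 1.210153041180167
button px pred side [262.25087149 190.09027157] spigot top [271.09461201 174.61026936] [264.07513072 169.20115526]
shoulder corners top:
[271.18475761 175.86824477] [266.66219123 183.09251921]
[257.97941168 176.83842147] [262.59495309 177.64809609]
[257.03073694 163.72010763] [275.20887777 176.08683763]
[270.20863621 162.7461122 ] [279.59859336 181.44086371]
```

Emit:
step_arm(increments=[[[0.63, -0.96, 0, -0.04], [0.63, -0.96, 0, -0.04], [0.63, -0.96, 0, -0.04], [0.63, -0.96, 0, -0.04], [0.63, -0.96, 0, -0.04]]], jaw=-0.3, squeeze=20)

```text
t: 0.72
eef_pos: [339.9, 337.9, 212.4]
orientation: [[-0.61, 0.792, -0.001], [0.792, 0.61, -0.001], [-0.0, -0.002, -1.0]]
ft_force: [0.4, -0.0, 0.3]
gripper_width: 59.7
```

Emit:
step_arm(increments=[[[0.7, -1.0, 0.05, -0.04], [0.7, -1.0, 0.05, -0.04], [0.7, -1.0, 0, -0.04], [0.7, -1.0, 0, -0.04], [0.7, -1.0, 0, -0.032]]])

```text
t: 1.35
eef_pos: [517.6, 80.7, 217.5]
orientation: [[-0.033, 0.999, -0.001], [0.999, 0.033, 0.0], [0.0, -0.001, -1.0]]
ft_force: [-0.2, 0.6, 0.1]
gripper_width: 60.0
```

Emit:
step_arm(increments=[[[0.3, -0.4, 0, 0], [0, 0, 0, 0], [0, 0, 0, 0], [0, 0, 0, 0], [0, 0, 0, 0]]])

```text
t: 1.98
eef_pos: [535.5, 54.4, 216.4]
orientation: [[-0.028, 1.0, -0.003], [1.0, 0.028, 0.0], [0.0, -0.003, -1.0]]
ft_force: [-1.4, 0.2, 0.7]
gripper_width: 60.1
```

Emit:
step_arm(increments=[[[0.22, -0.53, 0, 0.009], [0, 0, 0, 0], [0, 0, 0, 0], [0, 0, 0, 0], [0, 0, 0, 0]]])

```text
t: 2.6
eef_pos: [547.4, 25.9, 216.7]
orientation: [[-0.061, 0.998, -0.003], [0.998, 0.061, 0.001], [0.001, -0.003, -1.0]]
ft_force: [0.4, -0.4, -1.1]
gripper_width: 59.3
```

Run:
```python
from h import *
f=grab('side'); cv2.imwrite('pics/d.png',f['img'][80:300,150:400][::1,:,::-1].repeat(3,0).repeat(3,1)[:600,:750])
s=env.observe(); print(s['eef_pos'],s['orientation'][:,1],s['ft_force'],s['joint_positions'])
```

```text
[547.40897738  25.91463564 216.68255873] [ 0.99815817  0.06056949 -0.00340779] [-0.32516448  0.581145   -0.34836335] [ 2.50746239e+00  1.33818566e+01  1.02800519e+02  7.82032445e-02
  6.40141093e+01 -9.99319011e-01]
```

View pics/d.png

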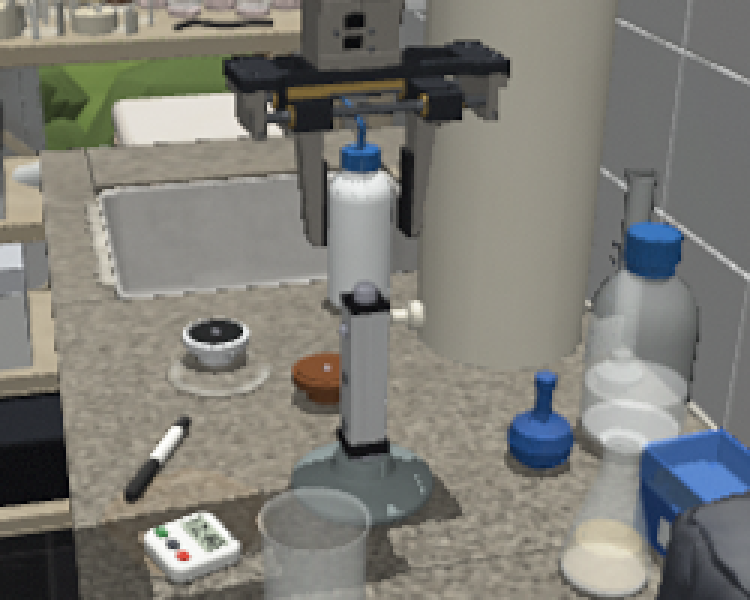

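Emit:
step_arm(increments=[[[0.03, -0.05, -0.5, 0], [0, 0, -0.5, 0], [0, 0, -0.4, 0], [0, 0, 0, 0], [0, 0, 0, 0]]])

```text
t: 3.28
eef_pos: [550.1, 24.0, 132.3]
orientation: [[-0.061, 0.998, -0.0], [0.998, 0.061, 0.001], [0.001, -0.0, -1.0]]
ft_force: [-0.1, -0.1, -0.4]
gripper_width: 59.7
```

Emit:
step_arm(increments=[[[-0.025, -0.015, 0.01, 0], [0, 0, 0, 0], [0, 0, 0, 0], [0, 0, 0, 0], [0, 0, 0, 0]]], jaw=0.4, squeeze=20)

```text
t: 3.9
eef_pos: [549.1, 23.1, 135.0]
orientation: [[-0.061, 0.998, 0.002], [0.998, 0.061, 0.002], [0.001, 0.002, -1.0]]
ft_force: [-0.3, -0.7, -1.8]
gripper_width: 30.2
```

Run:
```python
from h import *
s=env.observe(); print(s['eef_pos'],s['orientation'][:,1],s['ft_force'],s['gripper_width'])
```

```text
[549.05099695  23.10757423 134.96744172] [0.99813231 0.06106572 0.00169238] [-0.33165361 -0.71486862 -1.81475192] 30.186930318569893
```

Emit:
step_arm(increments=[[[0, 0, 0.025, 0], [0, 0, 0.025, 0], [0, 0, 0.025, 0], [0, 0, 0.025, 0], [0, 0, 0.025, 0]]], jaw=1, squeeze=25)

```text
t: 4.53
eef_pos: [549.0, 23.1, 141.3]
orientation: [[-0.061, 0.998, 0.001], [0.998, 0.061, 0.002], [0.002, 0.001, -1.0]]
ft_force: [1.9, 0.1, -8.1]
gripper_width: 29.9
```

```bash
cat > look.py <<'E'
from h import *
import sys
s=env.observe(); print(s['t'],np.round(s['eef_pos'],2),np.round(s['ft_force'],1),s['gripper_width'])
f=grab('side'); crop(f,225,120,325,245,5,sys.argv[1])
E
python3 look.py e1.png
```

```text
4.525 [549.    23.12 141.26] [ 1.9  0.1 -8.1] 29.8550912082993
```

View pics/e1.png

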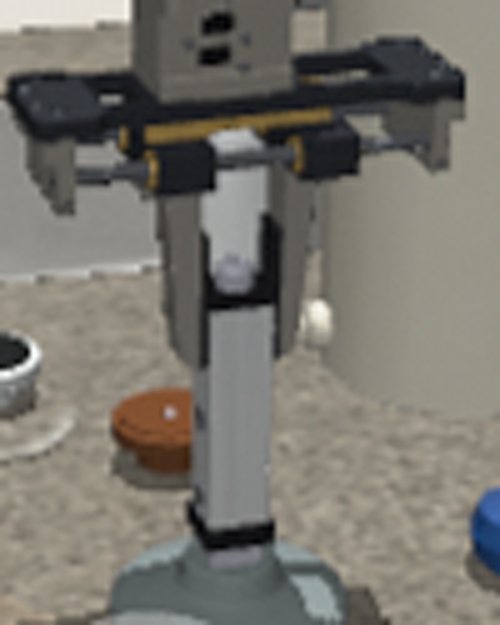

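Emit:
step_arm(increments=[[[0, 0, 0.025, 0], [0, 0, 0.025, 0], [0, 0, 0.025, 0], [0, 0, 0.025, 0], [0, 0, 0.025, 0]]])

```text
t: 5.2
eef_pos: [549.0, 23.1, 150.3]
orientation: [[-0.061, 0.998, 0.001], [0.998, 0.061, 0.002], [0.002, 0.001, -1.0]]
ft_force: [1.9, -0.4, -6.1]
gripper_width: 29.9
```

Emit:
step_arm(increments=[[[0, 0, 0.025, 0], [0, 0, 0.025, 0], [0, 0, 0.025, 0], [0, 0, 0.025, 0], [0, 0, 0.025, 0]]])

```text
t: 5.82
eef_pos: [549.0, 23.1, 158.2]
orientation: [[-0.061, 0.998, 0.001], [0.998, 0.061, 0.002], [0.002, 0.001, -1.0]]
ft_force: [2.3, -0.1, -6.6]
gripper_width: 30.0
```

Emit:
step_arm(increments=[[[0, 0, 0.013, 0], [0, 0, 0.013, 0], [0, 0, 0.013, 0], [0, 0, 0.013, 0], [0, 0, 0.013, 0]]])

```text
t: 6.45
eef_pos: [549.0, 23.1, 162.5]
orientation: [[-0.061, 0.998, 0.001], [0.998, 0.061, 0.002], [0.002, 0.001, -1.0]]
ft_force: [1.5, 0.1, -7.4]
gripper_width: 30.0
```

Emit:
step_arm(increments=[[[0, 0, 0.013, 0], [0, 0, 0.013, 0], [0, 0, 0.013, 0], [0, 0, 0.013, 0], [0, 0, 0.013, 0]]])

```text
t: 7.08
eef_pos: [549.0, 23.1, 166.6]
orientation: [[-0.061, 0.998, 0.001], [0.998, 0.061, 0.002], [0.002, 0.001, -1.0]]
ft_force: [2.3, 0.8, -6.9]
gripper_width: 29.5
```

```bash
python3 - <<'E'
from h import *
f=ld('side')
for z in range(145,55,-5): print(z,np.round(proj(f,[533.5,22.4,z]),1))
E
python3 look.py e2.png
```

```text
145 [264.4 190. ]
140 [264.4 192. ]
135 [264.4 194. ]
130 [264.4 196. ]
125 [264.4 197.9]
120 [264.3 199.9]
115 [264.3 201.8]
110 [264.3 203.8]
105 [264.3 205.7]
100 [264.3 207.6]
95 [264.3 209.5]
90 [264.2 211.4]
85 [264.2 213.3]
80 [264.2 215.2]
75 [264.2 217.1]
70 [264.2 218.9]
65 [264.2 220.8]
60 [264.1 222.7]
7.075 [549.02  23.1  166.62] [ 2.3  0.8 -6.9] 29.54315058667588
```

View pics/e2.png

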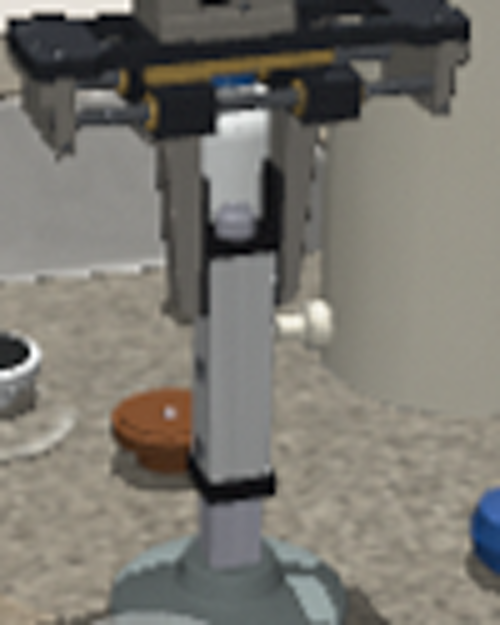

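Emit:
step_arm(increments=[[[0, 0, 0.013, 0], [0, 0, 0.013, 0], [0, 0, 0.013, 0], [0, 0, 0.013, 0], [0, 0, 0.01, 0]]])

```text
t: 7.75
eef_pos: [549.0, 23.1, 171.0]
orientation: [[-0.061, 0.998, 0.001], [0.998, 0.061, 0.002], [0.002, 0.001, -1.0]]
ft_force: [1.3, -0.2, -2.7]
gripper_width: 29.9
```

Emit:
step_arm(increments=[[[0, 0, 0.009, 0], [0, 0, 0.009, 0], [0, 0, 0.009, 0], [0, 0, 0.009, 0], [0, 0, 0.009, 0]]])

```text
t: 8.38
eef_pos: [549.1, 23.1, 175.0]
orientation: [[-0.061, 0.998, 0.002], [0.998, 0.061, 0.002], [0.002, 0.002, -1.0]]
ft_force: [1.5, 0.1, -6.4]
gripper_width: 30.0
```

Emit:
step_arm(increments=[[[0, 0, 0.006, 0], [0, 0, 0.006, 0], [0, 0, 0.006, 0], [0, 0, 0.006, 0], [0, 0, 0.006, 0]]])

```text
t: 9.0
eef_pos: [549.1, 23.1, 175.5]
orientation: [[-0.061, 0.998, 0.001], [0.998, 0.061, 0.002], [0.002, 0.001, -1.0]]
ft_force: [1.0, 0.6, -6.8]
gripper_width: 29.7
```

```bash
python3 look.py e3.png
```

```text
9.0 [549.06  23.11 175.53] [ 1.   0.6 -6.8] 29.711506904325987
```

View pics/e3.png

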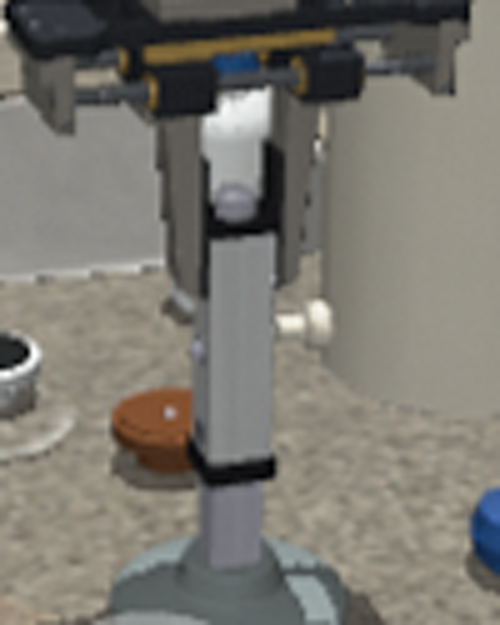

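Emit:
step_arm(increments=[[[0, 0, 0, 0], [0, 0, 0, 0], [0, 0, 0, 0], [0, 0, 0, 0.055], [0, 0, 0, 0.055]]], jaw=-0.4)

```text
t: 9.68
eef_pos: [549.6, 23.1, 177.4]
orientation: [[-0.404, 0.915, 0.002], [0.915, 0.404, 0.002], [0.001, 0.003, -1.0]]
ft_force: [0.8, 0.4, -0.5]
gripper_width: 64.2
```

```bash
python3 look.py e4.png
```

```text
9.675 [549.58  23.14 177.41] [ 0.8  0.4 -0.5] 64.19963034243548
```

View pics/e4.png

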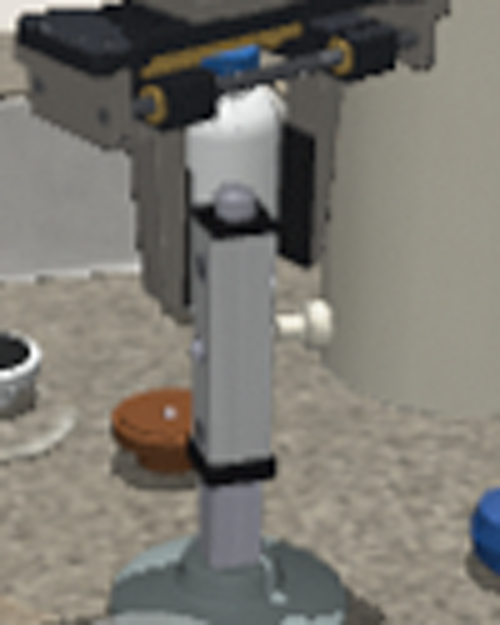

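Emit:
step_arm(increments=[[[0, 0, 0, 0.057], [0, 0, 0, 0.057], [0, 0, 0, 0.057], [0, 0, 0, 0.057], [0, 0, 0, 0.057]]])

```text
t: 10.35
eef_pos: [549.8, 23.1, 178.3]
orientation: [[-0.97, 0.242, 0.001], [0.242, 0.97, 0.004], [0.0, 0.004, -1.0]]
ft_force: [0.3, 0.0, 0.5]
gripper_width: 64.3
```

Emit:
step_arm(increments=[[[0, 0, 0, 0.055], [0, 0, 0, 0.055], [0, 0, 0, 0], [0, 0, 0, 0], [0, 0, 0, 0]]])

```text
t: 10.98
eef_pos: [550.0, 23.1, 178.9]
orientation: [[-0.995, -0.096, 0.0], [-0.096, 0.995, 0.004], [-0.0, 0.004, -1.0]]
ft_force: [-0.2, 0.2, -0.5]
gripper_width: 64.4
```

Emit:
step_arm(increments=[[[0, 0, 0, -0.011], [0, 0, 0, 0], [0, 0, 0, 0], [0, 0, 0, 0], [0, 0, 0, 0]]], jaw=0.5, squeeze=6)

```text
t: 11.6
eef_pos: [550.0, 23.3, 178.9]
orientation: [[-0.998, -0.056, 0.0], [-0.056, 0.998, 0.004], [-0.0, 0.004, -1.0]]
ft_force: [0.2, -0.1, 0.2]
gripper_width: 29.9
```

Emit:
step_arm(increments=[[[0, 0, 0, 0], [0, 0, 0, 0], [0, 0, 0, 0], [0, 0, 0, 0], [0, 0, 0, 0]]])

```text
t: 12.22
eef_pos: [550.0, 23.3, 178.9]
orientation: [[-0.998, -0.056, 0.0], [-0.056, 0.998, 0.004], [-0.0, 0.004, -1.0]]
ft_force: [-0.2, 1.5, 0.3]
gripper_width: 30.3
```

Emit:
step_arm(increments=[[[0, 0, 0, 0], [0, 0, 0, 0], [0, 0, 0.4, 0], [0, 0, 0.5, 0], [0, 0, 0.4, 0]]], jaw=-1)

```text
t: 12.85
eef_pos: [548.3, 23.1, 256.7]
orientation: [[-0.998, -0.056, -0.005], [-0.056, 0.998, 0.004], [0.004, 0.004, -1.0]]
ft_force: [0.5, -0.9, 0.1]
gripper_width: 78.0
```

Run:
```python
from h import *
g=grab('top');f=grab('side')
crop(g,140,140,360,260,3.6,'t1.png')
G=cloud(g);P=cloud(f)
for nm,A in(('top',G),('side',P)):
    m=(A[...,2]>24)&(A[...,2]<40)&(np.hypot(A[...,0]-470,A[...,1]-277)<42); q=A[m]; c,r=cv2.minEnclosingCircle(q[:,:2].astype(np.float32)); print('table',nm,len(q),np.mean(q,0),c,r)
# white rim + inlay blob in top image
im=g['img'].astype(int)[190:228,145:190]; print(proj(g,[470,277.6,28]))
# button protrusion
m=(abs(P[...,2]-145)<12)&(abs(P[...,0]-530)<9)&(abs(P[...,1]-22)<12); q=P[m]; print(q[np.argsort(q[:,0])][:6].round(1)); print(env.observe()['eef_pos'])
```

```text
table top 469 [469.85652319 277.19582789  27.89121002] (469.4261474609375, 277.8531188964844) 32.29788589477539
table side 211 [470.16832468 270.92472165  30.04009185] (471.6426696777344, 275.3346252441406) 34.555274963378906
[165.9804647  207.85154368]
[[529.9  21.3 148.5]
 [530.1  22.  145.6]
 [530.2  22.5 142.9]
 [530.3  22.9 150.2]
 [531.2  17.3 147.8]
 [531.4  18.1 144.9]]
[549.75241306  23.09227622 258.22311049]
```

View pics/t1.png

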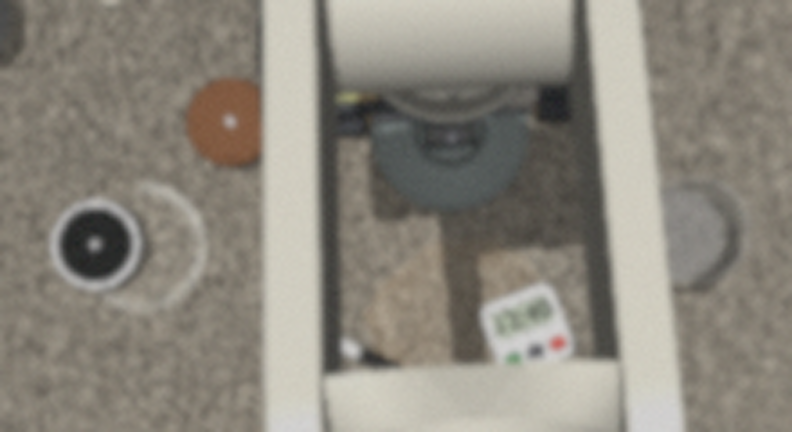

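Emit:
step_arm(increments=[[[-0.27, 0.85, 0, 0], [-0.27, 0.85, 0, 0], [-0.27, 0.85, -0.4, 0], [-0.27, 0.85, -0.8, 0], [-0.27, 0.85, -0.8, 0]]])

```text
t: 13.58
eef_pos: [472.8, 266.6, 148.5]
orientation: [[-0.999, -0.05, 0.005], [-0.05, 0.999, 0.005], [-0.005, 0.005, -1.0]]
ft_force: [0.5, -0.7, 0.4]
gripper_width: 92.1
```

Emit:
step_arm(increments=[[[0, 0, 0, 0], [0, 0, 0, 0], [0, 0, 0, 0], [0, 0, 0, 0], [0, 0, 0, 0]]])

```text
t: 14.2
eef_pos: [471.5, 265.5, 146.1]
orientation: [[-0.999, -0.051, 0.002], [-0.051, 0.999, 0.003], [-0.002, 0.003, -1.0]]
ft_force: [-0.5, 0.5, 0.1]
gripper_width: 92.2
```

Emit:
step_arm(increments=[[[-0.02, 0.2, -0.4, 0], [0, 0, -0.8, 0], [0, 0, -0.7, 0], [0, 0, 0, 0], [0, 0, 0, 0]]])

```text
t: 14.82
eef_pos: [474.5, 277.8, 34.1]
orientation: [[-0.999, -0.048, 0.01], [-0.048, 0.999, 0.008], [-0.01, 0.007, -1.0]]
ft_force: [-0.5, -0.5, -0.4]
gripper_width: 92.0
```

Emit:
step_arm(increments=[[[-0.06, 0, -0.3, 0], [0, 0, -0.1, 0], [0, 0, 0, 0], [0, 0, 0, 0], [0, 0, 0, 0]]])

```text
t: 15.45
eef_pos: [475.6, 280.0, 16.7]
orientation: [[-0.999, -0.047, 0.019], [-0.047, 0.999, 0.013], [-0.02, 0.012, -1.0]]
ft_force: [0.1, -0.1, -1.0]
gripper_width: 92.1
```

Run:
```python
from h import *
s=env.observe(); print({k:np.round(v,3).tolist() for k,v in s.items()})
f=grab('side'); crop(f,150,110,280,240,4.5,'t2.png')
```

```text
{'t': 15.45, 'joint_positions': [30.282, 28.574, 111.556, 0.126, 38.563, -62.517], 'joint_vel': [-0.073, -0.45, -0.266, 0.092, 0.136, -0.015], 'tau': [-0.003, -57.112, -21.303, 0.019, -0.055, 0.0], 'eef_pos': [475.578, 280.016, 16.726], 'orientation': [[-0.999, -0.047, 0.019], [-0.047, 0.999, 0.013], [-0.02, 0.012, -1.0]], 'ft_force': [0.122, -0.057, -0.963], 'ft_torque': [-0.021, 0.008, 0.012], 'gripper_width': 92.128}
```

View pics/t2.png

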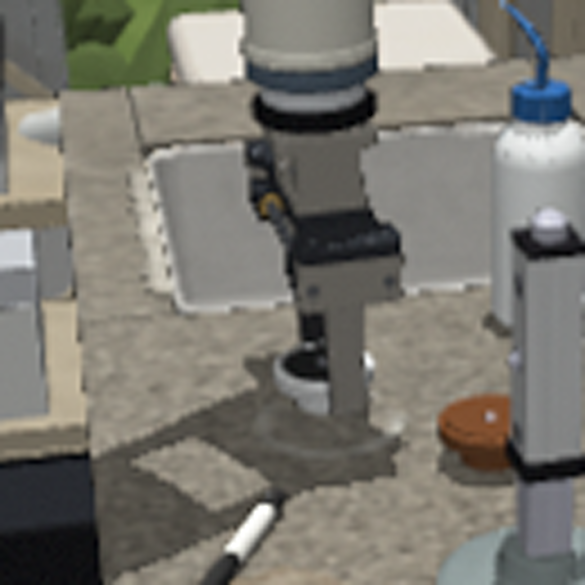

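Emit:
step_arm(increments=[[[-0.09, -0.04, -0.05, 0], [-0.02, 0, 0, 0], [0, 0, 0, 0], [0, 0, 0, 0], [0, 0, 0, 0]]], jaw=0, squeeze=6)

```text
t: 16.12
eef_pos: [468.4, 277.5, 13.6]
orientation: [[-0.999, -0.047, 0.019], [-0.047, 0.999, 0.013], [-0.02, 0.012, -1.0]]
ft_force: [0.7, 0.1, 1.7]
gripper_width: 64.5
```

Emit:
step_arm(increments=[[[0, 0, 0, 0], [0, 0, 0, 0], [0.01, 0, 0, 0], [0, 0, 0, -0.05], [0, 0, 0, -0.055]]], jaw=-0.9)

```text
t: 16.75
eef_pos: [469.2, 277.4, 13.5]
orientation: [[-0.958, 0.287, 0.022], [0.287, 0.958, 0.006], [-0.019, 0.012, -1.0]]
ft_force: [-0.7, 0.5, 0.1]
gripper_width: 87.4
```

Emit:
step_arm(increments=[[[0, 0, 0, -0.056], [0, 0, 0, -0.056], [0, 0, 0, -0.056], [0, 0, 0, -0.056], [0, 0, 0, -0.056]]])

```text
t: 17.38
eef_pos: [469.4, 277.4, 13.5]
orientation: [[-0.362, 0.932, 0.018], [0.932, 0.362, -0.014], [-0.02, 0.012, -1.0]]
ft_force: [0.1, -0.2, 0.3]
gripper_width: 87.6
```

Emit:
step_arm(increments=[[[0, 0, -0.03, -0.055], [0, 0, -0.02, -0.046], [0, 0, 0, 0], [0, 0, 0, 0], [0, 0, 0, 0]]])

```text
t: 18.0
eef_pos: [469.6, 277.5, 10.4]
orientation: [[-0.047, 0.999, 0.013], [0.999, 0.048, -0.019], [-0.02, 0.012, -1.0]]
ft_force: [-0.3, -0.4, 0.1]
gripper_width: 86.9
```

Emit:
step_arm(increments=[[[0, 0, 0, 0], [0, 0, 0, 0], [0, 0, 0, 0], [0, 0, 0, 0], [0, 0, 0, 0]]], jaw=1, squeeze=20)

```text
t: 18.62
eef_pos: [469.7, 277.6, 10.5]
orientation: [[-0.049, 0.999, 0.013], [0.999, 0.05, -0.019], [-0.019, 0.012, -1.0]]
ft_force: [-0.2, -0.3, -0.3]
gripper_width: 63.9
```

Emit:
step_arm(increments=[[[0, 0, 0.5, 0], [0, 0, 1, 0], [0, 0, 1, 0], [0.1, -0.3, 1, 0], [0.2, -0.6, 0.6, 0]]])

```text
t: 19.25
eef_pos: [483.0, 222.1, 258.1]
orientation: [[-0.053, 0.999, 0.005], [0.998, 0.053, -0.023], [-0.023, 0.004, -1.0]]
ft_force: [0.9, -0.4, -2.4]
gripper_width: 64.1
```

Run:
```python
from h import *
s=env.observe(); print(s['eef_pos'],s['orientation'],s['ft_force'],s['gripper_width'])
f=grab('side'); crop(f,150,70,310,210,4,'t3.png')
```

```text
[482.99293756 222.1094701  258.13128506] [[-0.05306246  0.99857886  0.00496361]
 [ 0.99831478  0.05316407 -0.02326329]
 [-0.02349411  0.00372083 -0.99971705]] [ 0.93736598 -0.42785249 -2.40246564] 64.05195609659
```

View pics/t3.png

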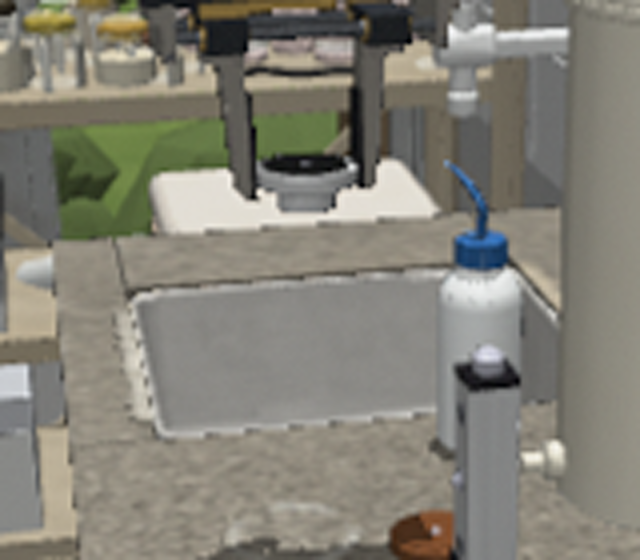

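Emit:
step_arm(increments=[[[0.27, -0.8, 0, 0], [0.27, -0.8, 0, 0], [0.27, -0.8, 0, 0], [0.22, -0.7, 0, 0], [0, 0, 0, 0]]])

```text
t: 19.92
eef_pos: [548.1, 26.9, 262.5]
orientation: [[-0.052, 0.999, 0.012], [0.998, 0.052, -0.023], [-0.023, 0.01, -1.0]]
ft_force: [0.6, 0.3, -1.3]
gripper_width: 64.0
```

Emit:
step_arm(increments=[[[0, 0, 0, 0], [0, 0, 0, 0], [0, 0, 0, 0], [0, 0, 0, 0], [0, 0, 0, 0]]])

```text
t: 20.55
eef_pos: [546.7, 30.2, 261.6]
orientation: [[-0.055, 0.998, 0.01], [0.998, 0.055, -0.022], [-0.022, 0.008, -1.0]]
ft_force: [0.1, 0.1, -0.8]
gripper_width: 64.0
```

Emit:
step_arm(increments=[[[0.04, -0.12, -0.2, 0], [0, 0, -0.1, 0], [0, 0, 0, 0], [0, 0, 0, 0], [0, 0, 0, 0]]])

```text
t: 21.18
eef_pos: [549.1, 22.4, 241.9]
orientation: [[-0.055, 0.998, 0.009], [0.998, 0.055, -0.022], [-0.023, 0.008, -1.0]]
ft_force: [-1.0, 0.7, -1.4]
gripper_width: 64.2
```

Run:
```python
from h import *
s=env.observe(); print(s['eef_pos'],s['ft_force'])
f=grab('side'); crop(f,220,100,330,210,5.4,'t4.png')
g=grab('top'); crop(g,220,130,310,210,7,'t5.png')
```

```text
[549.07317581  22.4107653  241.86936165] [-1.03594841  0.74256181 -1.42441465]
```

View pics/t4.png

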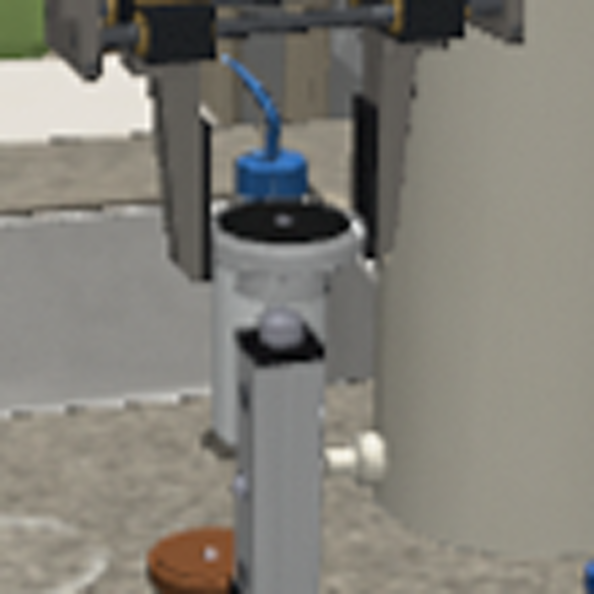

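Emit:
step_arm(increments=[[[0, 0.014, -0.06, 0], [0, 0, -0.06, 0], [0, 0, 0, 0], [0, 0, 0, 0], [0, 0, 0, 0]]])

```text
t: 21.9
eef_pos: [549.2, 23.5, 234.4]
orientation: [[-0.055, 0.998, 0.009], [0.998, 0.055, -0.022], [-0.022, 0.008, -1.0]]
ft_force: [0.2, 0.3, -1.8]
gripper_width: 64.1
```

Run:
```python
from h import *
f=ld('side'); g=ld('top')
print(proj(f,[549.1,22.4,259.5]),proj(g,[549.1,22.4,259.5]), proj(f,[549,23.3,221]))
```

```text
[271.95036394 141.10736793] [264.30546378 164.79184828] [271.51417818 157.782244  ]
```

View pics/t5.png

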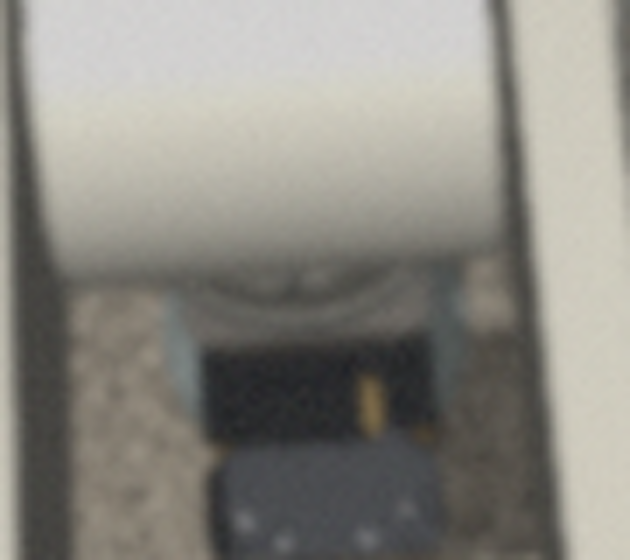

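Emit:
step_arm(increments=[[[0, 0, -0.025, 0], [0, 0, -0.025, 0], [0, 0, -0.025, 0], [0, 0, -0.025, 0], [0, 0, 0, 0]]])

```text
t: 22.52
eef_pos: [549.2, 23.4, 228.0]
orientation: [[-0.055, 0.998, 0.009], [0.998, 0.055, -0.022], [-0.022, 0.008, -1.0]]
ft_force: [-0.2, -0.0, -1.1]
gripper_width: 64.2
```

Emit:
step_arm(increments=[[[0, 0, -0.025, 0], [0, 0, -0.025, 0], [0, 0, -0.025, 0], [0, 0, 0, 0], [0, 0, 0, 0]]])

```text
t: 23.15
eef_pos: [549.2, 23.4, 223.2]
orientation: [[-0.055, 0.998, 0.009], [0.998, 0.055, -0.022], [-0.023, 0.008, -1.0]]
ft_force: [-0.9, 0.2, -3.0]
gripper_width: 64.0
```

Emit:
step_arm(increments=[[[0, 0, -0.017, 0], [0, 0, -0.017, 0], [0, 0, -0.012, 0], [0, 0, 0, 0], [0, 0, 0, 0]]])

```text
t: 23.78
eef_pos: [549.3, 23.4, 220.3]
orientation: [[-0.055, 0.998, 0.01], [0.998, 0.055, -0.022], [-0.023, 0.008, -1.0]]
ft_force: [0.3, -0.3, -2.2]
gripper_width: 64.0
```

Emit:
step_arm(increments=[[[0, 0, -0.01, 0], [0, 0, -0.01, 0], [0, 0, -0.01, 0], [0, 0, 0, 0], [0, 0, 0, 0]]])

```text
t: 24.4
eef_pos: [549.3, 23.4, 219.3]
orientation: [[-0.055, 0.998, 0.01], [0.998, 0.055, -0.022], [-0.023, 0.009, -1.0]]
ft_force: [-1.3, 0.2, 1.0]
gripper_width: 63.7
```

```bash
python3 look.py u1.png
```

```text
24.4 [549.33  23.4  219.33] [-1.3  0.2  1. ] 63.74616067913967
```

View pics/u1.png

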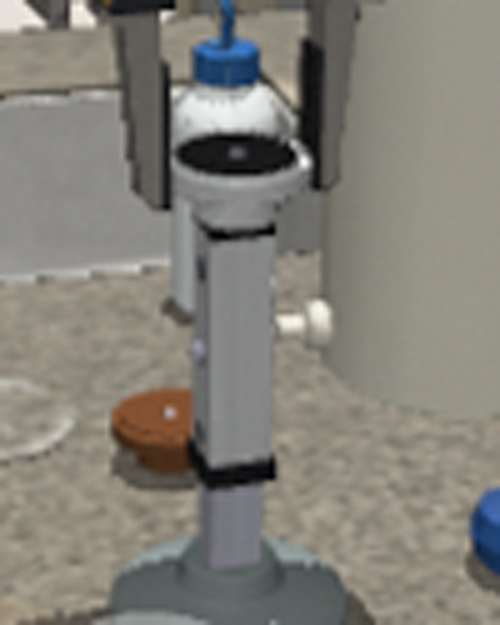

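Emit:
step_arm(increments=[[[0, 0, -0.008, 0], [0, 0, -0.008, 0], [0, 0, 0, 0], [0, 0, 0, 0], [0, 0, 0, 0]]])

```text
t: 25.08
eef_pos: [549.4, 23.4, 219.3]
orientation: [[-0.055, 0.998, 0.01], [0.998, 0.055, -0.022], [-0.023, 0.009, -1.0]]
ft_force: [-2.3, -0.6, 2.5]
gripper_width: 64.0
```

Emit:
step_arm(increments=[[[0, 0, 0, 0], [0, 0, 0, 0], [0, 0, 0, 0], [0, 0, 0, 0], [0, 0, 0, 0]]], jaw=-1)

```text
t: 25.7
eef_pos: [549.8, 23.5, 218.8]
orientation: [[-0.055, 0.998, 0.011], [0.998, 0.055, -0.022], [-0.023, 0.01, -1.0]]
ft_force: [-0.0, 0.8, -0.0]
gripper_width: 91.8
```

Emit:
step_arm(increments=[[[0, 0, 0.3, 0], [0, 0, 0.7, 0], [0, 0, 0.7, 0], [0, 0, 0.5, 0], [0, 0, 0, 0]]])

```text
t: 26.32
eef_pos: [549.5, 23.5, 359.9]
orientation: [[-0.055, 0.998, 0.014], [0.998, 0.055, -0.022], [-0.022, 0.013, -1.0]]
ft_force: [0.2, -0.7, -0.6]
gripper_width: 91.9
```

```bash
python3 look.py u2.png
python3 - <<'E'
from h import *
f=ld('side'); P=cloud(f)
m=(P[...,2]>228)&(P[...,2]<250)&(abs(P[...,0]-549)<40)&(abs(P[...,1]-23)<40); q=P[m]
t=q[q[:,2]>233]; A=np.c_[t[:,:2],np.ones(len(t))]
print(len(t),t.mean(0),np.linalg.lstsq(A,t[:,2],rcond=None)[0],cv2.minEnclosingCircle(t[:,:2].astype(np.float32)))
E
```

```text
26.325 [549.53  23.46 359.89] [ 0.2 -0.7 -0.6] 91.92279779055035
314 [546.56839103  14.81162376 238.52582468] [1.85252106e-02 5.27805121e-02 2.27618765e+02] ((548.1354370117188, 21.244983673095703), 32.711761474609375)
```

View pics/u2.png

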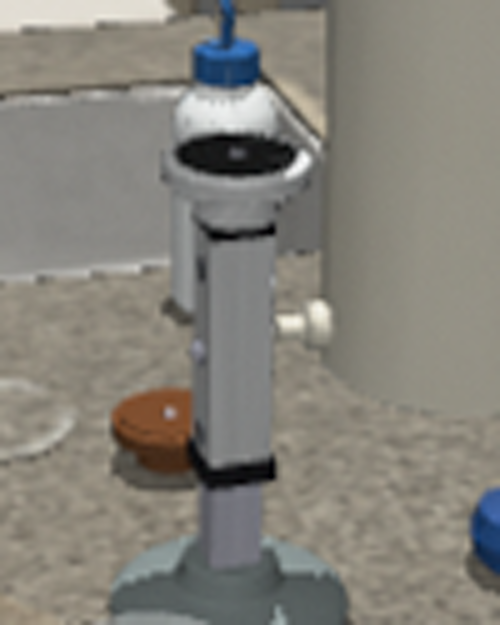

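Emit:
step_arm(increments=[[[-0.5, 0.9, 0, 0], [-0.5, 0.9, 0, 0], [-0.5, 0.9, 0, 0], [-0.5, 0.9, 0, 0], [-0.5, 0.9, 0, 0]]])

```text
t: 27.0
eef_pos: [394.2, 293.6, 352.5]
orientation: [[-0.047, 0.999, 0.005], [0.999, 0.047, -0.025], [-0.026, 0.004, -1.0]]
ft_force: [0.9, 1.0, -0.6]
gripper_width: 91.8
```

Emit:
step_arm(increments=[[[0, 0, 0, 0], [0, 0, 0, 0], [0, 0, 0, 0], [0, 0, 0, 0], [0, 0, 0, 0]]])

```text
t: 27.62
eef_pos: [392.8, 292.8, 349.5]
orientation: [[-0.049, 0.999, 0.001], [0.998, 0.049, -0.029], [-0.029, -0.0, -1.0]]
ft_force: [-0.5, -0.4, 0.1]
gripper_width: 91.6
```

Run:
```python
from h import *
f=grab('side'); g=grab('top')
cv2.imwrite('pics/v_top.png',g['img'][...,::-1])
for n,A,im in(('side',cloud(f),f['img']),('top',cloud(g),g['img'])):
    d=np.hypot(A[...,0]-549,A[...,1]-23)
    for lab,m in(('dark',(d<23)&(A[...,2]>230)&(im.max(-1)<70)),('all',(d<34)&(A[...,2]>234))):
        q=A[m]
        if len(q)<10: continue
        k=np.linalg.lstsq(np.c_[q[:,:2]-[549,23.3],np.ones(len(q))],q[:,2],rcond=None)
        print(n,lab,len(q),k[0].round(4),np.sqrt(k[1]/len(q)),cv2.minEnclosingCircle(q[:,:2].astype(np.float32)))
A=cloud(g); m=(np.hypot(A[...,0]-469,A[...,1]+144)<60)&(A[...,2]>60); print('beaker',m.sum())
```

```text
side dark 110 [ 7.70000e-03 -3.00000e-03  2.39691e+02] [0.54242881] ((548.9984130859375, 22.617277145385742), 22.57912254333496)
side all 299 [1.410000e-02 4.120000e-02 2.391663e+02] [1.30759015] ((548.50439453125, 21.228656768798828), 32.443138122558594)
top dark 326 [-7.400000e-03  5.400000e-03  2.370873e+02] [1.57706072] ((548.8978271484375, 22.897092819213867), 22.646997451782227)
top all 679 [ 4.000000e-04 -4.600000e-03  2.369363e+02] [1.51904347] ((547.97265625, 23.388731002807617), 32.26022720336914)
beaker 199
```

View pics/v_top.png

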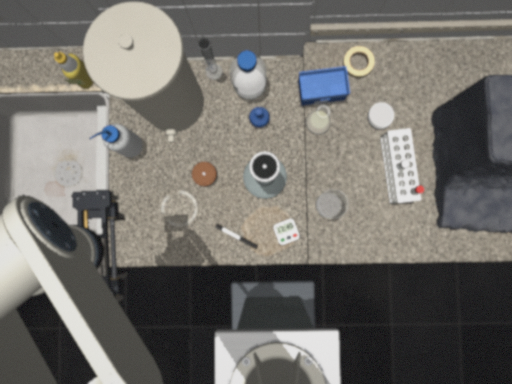

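```bash
python3 -c "
from workcell import env
print(env.finish_job())"
```

```text
the job is handed in; nothing more can be done
None
```

I raised the stand one hole, fitted the round table on top, and handed the job in after about 28 s. No verdict was reported.

**Tube:** I pinched the button flush against the back face and slid the tube up about 40 mm. I slowed for the last stretch and stopped when the tube stopped rising. The forces I read while sliding stayed below about 8 N, though I only had readings at the end of each move. Afterwards the side camera showed the button out in the very next hole, standing as proud as before, with the top hole empty above it.

**Table:** I gripped the black-inlaid table twice, a quarter turn apart, to centre it in the jaws. I then lowered it over the spigot until it touched, with a final push of about 2.5 N, and let go.

**Last checks:**
- **Height:** The top view put the table's top at about 237 mm, which matches the expected shoulder height plus 28 mm. The side view read about 2.5 mm higher. With calibration good to about 2 mm, I did not look further into it.
- **Centring:** Each view put the inlay's centre within about 1 mm of the post axis.
- **Level:** Fits to the dark inlay gave a tilt of about 0.01 rad. A side-view fit over the whole table read 0.04 rad; I discounted it because it includes points on the plate's side wall.
- **Beaker:** It stands in the same place as at the start, judged by eye from the top picture.
- **Robot:** The gripper is open and clear of everything.

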